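# Index the dish-filling nozzle one hole on to the open dish

## Robot

A 7-joint arm with a two-finger parallel gripper is mounted at the origin on the work surface. World frame = base frame: x ahead of the robot, y to its left, z up, the work surface at z = 0. Lengths are in m, angles in rad, forces in N, time in s.
With the tool pointing down it reaches from about 0.425 to 0.875 m from the base axis. Payload 4.7 kg.
Tool frame: the origin (TCP) lies midway between the tips of the shut fingers; the grasp point (between the pads) lies 19 mm behind it; z points along the fingers, y is the direction in which the jaws open and shut (so a half turn about z gives the same grasp; the last joint's range is limited). The gripper opens to 87 mm and grips with 3 to 60 N. Pads are 19 mm wide; open, the fingers measure 117 mm over their backs; the gripper's body (75 mm by 190 mm) begins 51 mm behind the grasp point.
Start: joints at [-1.227, 0.321, -0.07, 1.45, 0.023, 1.371, -0.057], TCP at [0.211, 0.615, 0.188] pointing down, gripper open.
Joint ranges: [-2.86, 2.86], [-0.3, 2.09], [-1.38, 1.24], [0.06, 2.45], [-1.56, 4.7], [0.09, 2.05], [-2.69, 2.69]. Speed limits (rad/s): [2.57, 2.57, 3.14, 3.14, 3.14, 3.14, 3.14].

## Interface

Orientations are given as a unit quaternion [x, y, z, w].
In Python, from rig import bot gives the robot as it stands.
- The arm moves only by the shell command python3 -m pendant 'ROWS' [FORCE]. ROWS is JSON, a list of rows, each an object with "dp": the shift along the world's x, y, z in cm, a list of three; "twist": the turn, a rotation vector about the world's x, y, z in degrees, a list of three; "jaw": the opening, from 0 (shut) to 1 (fully open). In form: [{"dp": [dx, dy, dz], "twist": [ax, ay, az], "jaw": jaw}, ...]. A call has 1 to 20 rows; each row shifts and turns the commanded pose from where the row before left it; what a row does not reach is not made up. A row lasts 1/12 s, in which the tool goes at most 41.7 mm and 7.16 degrees, less where a joint would pass 70% of its speed; a pose out of reach is approached as far as the arm can. A call with a gripper value outside its range is refused whole. The fingers move at their own pace and stop on an object; FORCE is the grip in N (left out, the last holds). Time passes only in rows, so rows that do not move let the fingers close. It gives the time, the measured TCP pose, the force and the opening at its end, in the units of the state.
- bot.sense(): the state, without advancing time (a new reading comes with each control period).
- bot.snapshot(name): name is "scene" or "top" or "wrist"; returns the picture (384x512x3 uint8, blue, green, red); there is no depth.
- bot.camera_model(name): a dict with "intrinsics" (3x3 intrinsics, pixels), "dist" ([k1, k2, p1, p2, k3] as OpenCV has them; the pictures are not rectified), "extrinsics" (4x4, takes a point from camera to world coordinates); the wrist camera has in their place "hand_eye" (4x4, takes a point from camera to tool coordinates, whose origin is the TCP and whose axes are the flange's). Camera axes: x right, y down, z forward; pixel columns grow to the right and rows downward; lengths in m; the calibration is good to about 2 mm. A picture is of the moment at which its call begins: read the wrist's pose just before it. camera_model takes no time and is no camera call.
- bot.close_job(): hands the job in, once; it reports no verdict.
The state is a dict: "t": time; "qpos": joint angles; "qvel": joint speeds; "effort": joint torques, N m; "tool_pos": TCP position; "tool_rot": TCP orientation; "contact_force": force on the tool from outside, world axes, zero at the start; "torque": the same for the moment, N m; "opening": finger opening in m.
Only numpy, scipy, OpenCV 4.12 (cv2) and the standard library are available. Lean on these libraries where they do the work, as an engineer would, in place of code of your own. Each camera call takes 0.05 s, during which the arm holds its last target. There are 200 camera calls.

## Task

The filling arm is parked over the drip cup. Hook a fingertip under its pull ring from the robot's side, lift the spring index pin clear of the plate, swing the arm one hole to the side where the open dish stands, and let the ring go so that the pin drops fully home. Do not grip or wrench the ring, swing the wrong way or overrun the next hole, and leave the dishes and everything else on the bench where they stand.

Things in the scene. Friction and masses are not known exactly. Their poses are not given: they have to be found in the camera images.
- stand: dish-filling stand, fixed: white fan-shaped deck (radius 255, top at 12 mm), pillar, and on it a steel index plate (fan, radius 128, top at 87 mm) with five 10.4 mm holes at radius 105 mm, 30 degrees apart. On the deck: drip cup in the middle, two dishes on each side. Origin: on the arm's vertical pivot axis at bench height; its -x axis points to the middle hole, roughly to the robot
- ring: steel pull ring, rigid on the index pin: rod 6 mm thick, inside diameter 50, outside 62 mm. Origin: centre of its opening, 162 mm up with the pin home, 84 mm from the pivot axis. x is level along the arm to the pivot (away from the robot), y level across, z up. It leans 50 degrees from upright toward the pivot: the opening faces the robot and upward. Arm top is 54 mm below it
- nozzle (a point): tip of the filling nozzle, a 7 mm steel tube that points down from the white block at the free end of the swing arm; 205 mm from the pivot axis, 55 mm above the bench (the block's top is at 113 mm)
- swing_arm (a joint): angle of the swing arm (aluminium bar 30 mm wide, top at 108 mm) about the pivot, rad. 0: middle hole, nozzle over the drip cup (start). Positive = counter-clockwise from above: nozzle goes to the robot's right (-y). Next holes at +0.524 and -0.524, outer ones at +1.047 and -1.047. Turns freely with slight friction while the pin is up; locked while it is in a hole
- index_pin (a joint): lift of the spring index pin, m: 0 home in a hole, clear of the plate above 0.010, stop at 0.016; spring and weight 5 N at the start, 8 N at the stop. 8 mm pin with a round nose; between holes the nose rides on the plate (about 0.010) and springs into a hole that comes under it
- dish_open: the open dish: clear glass, 90 mm across, 15 mm high, no cover, on the deck at one of the two places next to the drip cup (left or right varies). Origin: centre of its underside, at height 12 mm; exactly 205 mm from the pivot axis and 30 degrees from the drip cup
- dish_a: bystander: glass dish under a flat steel cover, 95 mm across, 20 mm high, next to the drip cup, on the side away from the open dish. Origin: centre of its underside
- dish_b: bystander: glass dish under a flat steel cover, 95 mm across, 20 mm high, at an outer place of the deck. Origin: centre of its underside
- dish_c: bystander: glass dish under a flat steel cover, 95 mm across, 20 mm high, at the other outer place of the deck. Origin: centre of its underside
- cover: bystander: loose steel dish cover, 95 mm across, 14 mm high, on the bench to the robot's left. Origin: centre of its underside
- jar_tall: bystander: glass jar with aluminium cap, 84 mm across, 135 mm high, to the left. Origin: centre of its underside
- jar_small: bystander: glass jar with aluminium cap, 66 mm across, 90 mm high, near left. Origin: centre of its underside
- pipette: bystander: white hand pipette lying on the bench to the right, 236 mm long, 28 mm thick. Origin: its tip end, at bench height; its x axis runs along it to the plunger
- tip_rack: bystander: pipette tip box, 118 x 82 x 60 mm, right. Origin: centre of its underside
- ring_top (a point): middle of the ring's upper rod (rod centre), the part to hook under: 180 mm above the bench with the pin home, 21 mm farther along the arm toward the pivot than the ring and 18 mm above its centre
Things that resemble listed ones, but are neither listed nor needed, are in the scene too. What is shaped like the dish_open but blue or purple is not meant.

How it is judged:
By the outcome, as a careful person would: the job done as asked, in the order asked, and still so for the second after the job is handed in, with the robot touching nothing.
It also fails if it takes over 45 s, if anything falls off the work surface, if the arm or the gripper's body presses on something with over 40 N, if the wrist force passes 120 N, or if a joint passes its speed limit or range.

## Working session

There is one attempt and no reset: what is moved stays moved. The work goes in short steps, Python scripts to look and compute and a shell command to move; the robot and the scene stay as the last step left them, time stands still between calls to the robot, and variables do not carry over. Pictures are saved under pics/ and viewed, about 8 in all and at most 12, crops included, and the job is handed in when it is done.

```bash
ls; mkdir -p pics; python3 - <<'E'
from rig import bot
import cv2,json
s=bot.sense();print(s)
for n in("scene","top"):
    m=bot.camera_model(n);print(n,m)
    cv2.imwrite(f"pics/{n}0.png",bot.snapshot(n))
print(bot.camera_model("wrist"))
E
```

```text
pics
{'t': 0.0, 'qpos': array([-1.22688703,  0.32181673, -0.07008218,  1.45167842,  0.0226421 ,
        1.37080427, -0.05690647]), 'qvel': array([-1.07982854e-03, -1.26956438e-04,  7.78865144e-04,  7.10323260e-05,
       -4.96780282e-04, -6.88129780e-04,  9.98239606e-04]), 'effort': array([ 3.20015688e-04, -4.91300368e+01, -4.03867643e-01, -3.12523770e+01,
       -6.38387399e-02,  4.35626437e-02,  1.38022688e-04]), 'tool_pos': array([0.21037654, 0.61435331, 0.18666393]), 'tool_rot': array([ 1.64143325e-01,  9.86436033e-01, -9.56041718e-04, -8.75205270e-05]), 'contact_force': array([0.10654612, 0.04373723, 0.33334658]), 'torque': array([-0.01399486,  0.0151598 , -0.04432895]), 'opening': 0.08729832231204451}
scene {'intrinsics': array([[375.62148876,   0.        , 259.01386856],
       [  0.        , 375.62148876, 192.94080528],
       [  0.        ,   0.        ,   1.        ]]), 'dist': array([-0.0908859,  0.       ,  0.       ,  0.       ,  0.       ]), 'extrinsics': array([[-0.89348067,  0.30707179, -0.32771819,  0.900951  ],
       [ 0.44903321,  0.62356095, -0.63995384,  0.67333
[... 642 characters left out ...]
0e+00],
       [ 0.00000000e+00,  0.00000000e+00,  0.00000000e+00,
         1.00000000e+00]])}
{'intrinsics': array([[277.3558609 ,   0.        , 253.89334485],
       [  0.        , 277.3558609 , 193.30380261],
       [  0.        ,   0.        ,   1.        ]]), 'dist': array([-0.06919907,  0.        ,  0.        ,  0.        ,  0.        ]), 'hand_eye': array([[ 1.12464684e-03, -9.52197511e-01, -3.05480991e-01,
         8.48779079e-02],
       [ 9.99999238e-01,  1.22612867e-03, -1.40338306e-04,
         1.41018148e-04],
       [ 5.08188786e-04, -3.05480600e-01,  9.52198165e-01,
        -1.97539193e-01],
       [ 0.00000000e+00,  0.00000000e+00,  0.00000000e+00,
         1.00000000e+00]])}
```

View pics/scene0.png

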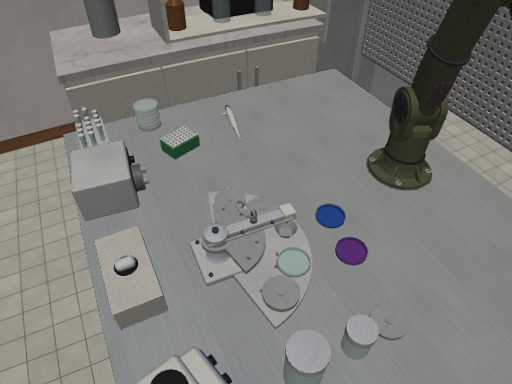

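View pics/top0.png

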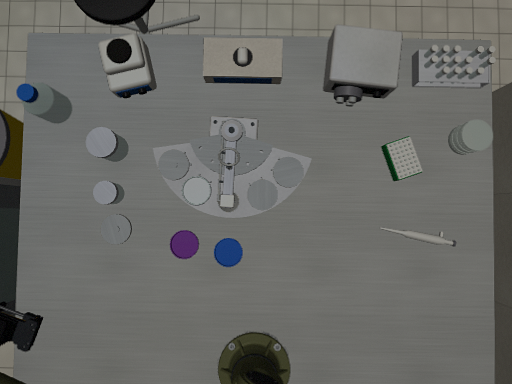

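The scene view shows the stand centred near (235,235), with the open dish, clear and teal-tinted, at (293,262). In the top view the open dish is at (197,191) and the nozzle block at (227,200), so the dish is on the robot's left (+y) and the swing is negative. I'll enlarge both views around the ring.

```bash
cat > h.py <<'E'
import numpy as np,cv2
from rig import bot
def ray(m,uv,T=None):
    T=m["extrinsics"] if T is None else T
    p=cv2.undistortPoints(np.array([[uv]],float),m["intrinsics"],m["dist"])[0,0]
    d=T[:3,:3]@np.array([p[0],p[1],1.]);return T[:3,3],d/np.linalg.norm(d)
def onz(m,uv,z,T=None):
    o,d=ray(m,uv,T);return o+d*(z-o[2])/d[2]
def tri(r):
    A=sum(np.eye(3)-np.outer(d,d) for o,d in r);b=sum((np.eye(3)-np.outer(d,d))@o for o,d in r)
    p=np.linalg.solve(A,b);return p,[np.linalg.norm(np.cross(p-o,d)) for o,d in r]
def proj(m,P,T=None):
    T=np.linalg.inv(m["extrinsics"] if T is None else T)
    return cv2.projectPoints(np.array(P,float).reshape(-1,1,3),cv2.Rodrigues(T[:3,:3])[0],T[:3,3],m["intrinsics"],m["dist"])[0][:,0]
E
python3 - <<'E'
import cv2,numpy as np
from h import *
a=cv2.imread("pics/top0.png")[105:225,145:320];b=cv2.imread("pics/scene0.png")[180:330,180:330]
a=cv2.resize(a,(600,411),interpolation=2);
cv2.imwrite("pics/c1.png",cv2.resize(cv2.imread("pics/top0.png")[110:215,160:300],None,fx=5.5,fy=5.5,interpolation=2))
cv2.imwrite("pics/c2.png",cv2.resize(cv2.imread("pics/scene0.png")[190:290,190:320],None,fx=6,fy=6,interpolation=2))
m=bot.camera_model("top")
for n,uv,z in(("pivot",(232,129),.13),("block",(227,200),.113),("dish",(197,191),.02)):print(n,onz(m,uv,z))
E
```

```text
pivot [0.71909237 0.07314322 0.13      ]
block [0.51557803 0.08471901 0.113     ]
dish [0.54420643 0.18372467 0.02      ]
```

View pics/c1.png

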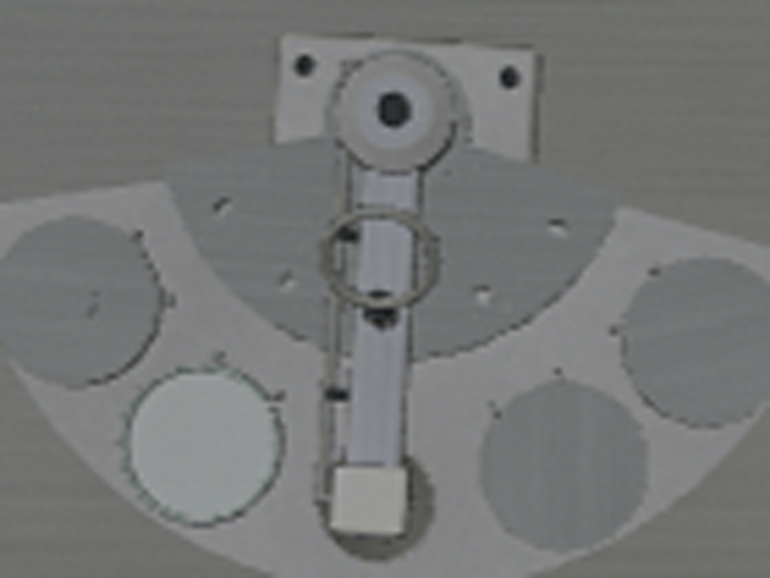

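View pics/c2.png

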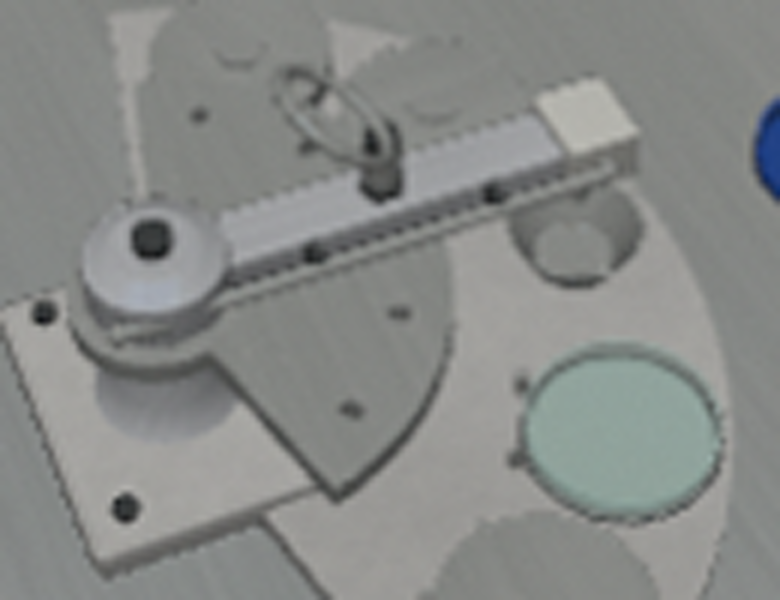

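The top crop shows the ring centre at crop (380,258), its upper rod at (381,214), the hub at (394,110) and the block at (369,498). The scene crop shows the ring running from its foot at (385,158) to its upper rod at about (289,79). Next I triangulate these.

```bash
python3 - <<'E'
from h import *
mt,ms=bot.camera_model("top"),bot.camera_model("scene")
t=lambda x,y:((x+.5)/5.5-.5+160,(y+.5)/5.5-.5+110)
s=lambda x,y:((x+.5)/6-.5+190,(y+.5)/6-.5+190)
for n,a,b in(("ringC",(380.5,258),(337,117)),("top",(381,214),(289,79)),("hub",(394,110),(152,238)),("block",(369,498),(588,116)),("dish",(206,447),(622,432))):
    p,e=tri([ray(mt,t(*a)),ray(ms,s(*b))]);print(n,p.round(4),np.round(e,4))
B=onz(mt,t(369,498),.113);D=onz(mt,t(206,447),.02);H=onz(mt,t(394,110),.135);C=onz(mt,t(380.5,258),.162);T=onz(mt,t(381,214),.18)
print(B,D,H,C,T)
# pivot: from plate holes (z=.087): circle fit radius 105
h=np.array([onz(mt,t(*q),.087)[:2] for q in((222,206),(287,281),(484,296),(558,229))])
from scipy.optimize import least_squares
f=least_squares(lambda v:np.concatenate([v[:2]+.105*np.c_[np.cos(v[2]+k),np.sin(v[2]+k)][:]-h]).ravel() if 0 else (v[:2]+.105*np.c_[np.cos(v[2]+k),np.sin(v[2]+k)]-h).ravel(),[.72,.073,3.08]) if (k:=np.radians([-60,-30,30,60])) is not None else 0
print("pivot fit",f.x,np.degrees(f.x[2]),np.abs(f.fun).max())
for n,p in(("B",B),("C",C),("T",T),("D",D)):
    v=p[:2]-f.x[:2];print(n,np.linalg.norm(v),np.degrees(np.arctan2(v[1],v[0])))
E
```

```text
ringC [0.6349 0.0797 0.161 ] [0.001 0.001]
top [0.654  0.0777 0.1904] [0. 0.]
hub [0.7187 0.0757 0.1223] [0. 0.]
block [0.5143 0.0863 0.1116] [0.001 0.001]
dish [0.5449 0.1846 0.0125] [0.0001 0.0001]
[0.51517087 0.08562921 0.113     ] [0.54463189 0.18359292 0.02      ] [0.71641265 0.07507171 0.135     ] [0.63564226 0.07915005 0.162     ] [0.6555012  0.07829404 0.18      ]
pivot fit [0.71933948 0.07561113 3.08678471] 176.85973611097612 0.000814940105944191
B 0.20441424036845213 177.19088193324524
C 0.08377200339346264 177.57883786903517
T 0.0638946313925668 177.59346614246348
D 0.20538454171615877 148.28096789065023
```

The measurements are consistent:

| Quantity | Measured | Expected |
|---|---|---|
| Ring centre height | 161 mm | 162 mm |
| Ring radius from pivot | 83.8 mm | 84 mm |
| Nozzle block radius | 204.4 mm | 205 mm |
| Open dish radius | 205.4 mm | 205 mm |
| Open dish angle from the arm | -29° | 30° |

The swing is therefore -0.524. I'll use shut fingers as the hook, tilted 60° from vertical.

```bash
python3 -m pendant '[{"dp":[1.45,-2.65,0.4],"twist":[0,0,0.8],"jaw":0},{"dp":[1.45,-2.65,0.4],"twist":[0,0,0.8],"jaw":0},{"dp":[1.45,-2.65,0.4],"twist":[0,0,0.8],"jaw":0},{"dp":[1.45,-2.65,0.4],"twist":[0,0,0.8],"jaw":0},{"dp":[1.45,-2.65,0.4],"twist":[0,0,0.8],"jaw":0},{"dp":[1.45,-2.65,0.4],"twist":[0,0,0.8],"jaw":0},{"dp":[1.45,-2.65,0.4],"twist":[0,0,0.8],"jaw":0},{"dp":[1.45,-2.65,0.4],"twist":[0,0,0.8],"jaw":0},{"dp":[1.45,-2.65,0.4],"twist":[0,0,0.8],"jaw":0},{"dp":[1.45,-2.65,0.4],"twist":[0,0,0.8],"jaw":0},{"dp":[1.45,-2.65,0.4],"twist":[0,0,0.8],"jaw":0},{"dp":[1.45,-2.65,0.4],"twist":[0,0,0.8],"jaw":0},{"dp":[1.45,-2.65,0.4],"twist":[0,0,0.8],"jaw":0},{"dp":[1.45,-2.65,0.4],"twist":[0,0,0.8],"jaw":0},{"dp":[1.45,-2.65,0.4],"twist":[0,0,0.8],"jaw":0},{"dp":[1.45,-2.65,0.4],"twist":[0,0,0.8],"jaw":0},{"dp":[1.45,-2.65,0.4],"twist":[0,0,0.8],"jaw":0},{"dp":[1.45,-2.65,0.4],"twist":[0,0,0.8],"jaw":0},{"dp":[1.45,-2.65,0.4],"twist":[0,0,0.8],"jaw":0},{"dp":[1.45,-2.65,0.4],"twist":[0,0,0.8],"jaw":0}]' 
python3 -m pendant '[{"dp":[0,0,0],"twist":[-0.3,-6,0],"jaw":0},{"dp":[0,0,0],"twist":[-0.3,-6,0],"jaw":0},{"dp":[0,0,0],"twist":[-0.3,-6,0],"jaw":0},{"dp":[0,0,0],"twist":[-0.3,-6,0],"jaw":0},{"dp":[0,0,0],"twist":[-0.3,-6,0],"jaw":0},{"dp":[0,0,0],"twist":[-0.3,-6,0],"jaw":0},{"dp":[0,0,0],"twist":[-0.3,-6,0],"jaw":0},{"dp":[0,0,0],"twist":[-0.3,-6,0],"jaw":0},{"dp":[0,0,0],"twist":[-0.3,-6,0],"jaw":0},{"dp":[0,0,0],"twist":[-0.3,-6,0],"jaw":0},{"dp":[0,0,0],"twist":[0,0,0],"jaw":0},{"dp":[0,0,0],"twist":[0,0,0],"jaw":0},{"dp":[0,0,0],"twist":[0,0,0],"jaw":0}]'
python3 - <<'E'
from h import *
from scipy.spatial.transform import Rotation as R
s=bot.sense();M=R.from_quat(s["tool_rot"]).as_matrix();print(s["t"],s["tool_pos"],s["qpos"].round(2),"\n",M.round(3),s["contact_force"],s["opening"])
E
```

```text
t: 1.77
tool_pos: [0.5007, 0.0835, 0.2677]
tool_rot: [0.025, 1.0, 0.0, -0.0]
contact_force: [1.0, 0.9, -0.5]
opening: 0.0004
t: 2.85
tool_pos: [0.5875, 0.1117, 0.2065]
tool_rot: [0.032, 0.915, -0.03, 0.401]
contact_force: [0.3, 0.5, 0.8]
opening: 0.0003
2.85 [0.58752656 0.11168306 0.20649711] [-0.35 -0.3  -0.16  2.31  0.81  0.57  0.41] 
 [[-0.676  0.082  0.732]
 [ 0.035  0.996 -0.08 ]
 [-0.736 -0.028 -0.677]] [0.31846087 0.47086977 0.84930343] 0.0003435396135189446
```

The arm hit joint 2's limit when tilting this close in. I'll write a helper for the remaining shift and turn, then try the tilt farther out and check the limits.

```bash
cat >> h.py <<'E'
from scipy.spatial.transform import Rotation as R
PIV=np.array([.7193,.0755]);AZ=177.2
def target(theta,depth,ang=0,dz=0,slope=0):
    a=np.radians(AZ+ang);t=np.radians(theta);u=np.array([-np.cos(a),-np.sin(a),0])
    d=u*np.sin(t)-np.array([0,0,np.cos(t)]);x=-u*np.cos(t)-np.array([0,0,np.sin(t)])
    M=np.c_[x,np.cross(d,x),d];C=np.r_[PIV,.162]-.084*u
    return C+d*depth+slope*(u*.766+np.array([0,0,.643]))+[0,0,dz],M
def go(P,M):
    s=bot.sense();m=R.from_quat(s["tool_rot"])
    print("t",round(s["t"],2),"pos",s["tool_pos"].round(4),"dp cm",((P-s["tool_pos"])*100).round(2),"twist",np.degrees((R.from_matrix(M)*m.inv()).as_rotvec()).round(2),"q",s["qpos"].round(2),"F",s["contact_force"].round(1))
E
python3 - <<'E'
from h import *
for th in(45,50,60):
  for d in (-.05,.024): go(*target(th,d))
E
```

```text
t 2.85 pos [0.5875 0.1117 0.2065] dp cm [ 1.26 -3.04 -0.91] twist [1.78 2.29 1.87] q [-0.35 -0.3  -0.16  2.31  0.81  0.57  0.41] F [0.3 0.5 0.8]
t 2.85 pos [0.5875 0.1117 0.2065] dp cm [ 6.48 -3.29 -6.15] twist [1.78 2.29 1.87] q [-0.35 -0.3  -0.16  2.31  0.81  0.57  0.41] F [0.3 0.5 0.8]
t 2.85 pos [0.5875 0.1117 0.2065] dp cm [ 0.96 -3.02 -1.24] twist [ 1.46 -2.7   1.94] q [-0.35 -0.3  -0.16  2.31  0.81  0.57  0.41] F [0.3 0.5 0.8]
t 2.85 pos [0.5875 0.1117 0.2065] dp cm [ 6.62 -3.3  -5.99] twist [ 1.46 -2.7   1.94] q [-0.35 -0.3  -0.16  2.31  0.81  0.57  0.41] F [0.3 0.5 0.8]
t 2.85 pos [0.5875 0.1117 0.2065] dp cm [ 0.46 -3.   -1.95] twist [  0.79 -12.68   2.08] q [-0.35 -0.3  -0.16  2.31  0.81  0.57  0.41] F [0.3 0.5 0.8]
t 2.85 pos [0.5875 0.1117 0.2065] dp cm [ 6.86 -3.31 -5.65] twist [  0.79 -12.68   2.08] q [-0.35 -0.3  -0.16  2.31  0.81  0.57  0.41] F [0.3 0.5 0.8]
```

```bash
python3 -m pendant '[{"dp":[0.5,-1,1.5],"twist":[0.5,0.7,0.6],"jaw":0},{"dp":[0.5,-1,1.5],"twist":[0.6,0.8,0.6],"jaw":0},{"dp":[0.5,-1,1.5],"twist":[0.6,0.8,0.6],"jaw":0},{"dp":[0,0,0],"twist":[0,0,0],"jaw":0},{"dp":[0,0,0],"twist":[0,0,0],"jaw":0},{"dp":[0,0,0],"twist":[0,0,0],"jaw":0}]' 
python3 - <<'E'
from h import *
for th in(45,50): go(*target(th,-.05))
print(bot.sense()["qpos"].round(3))
E
```

```text
t: 3.35
tool_pos: [0.6142, 0.0863, 0.2449]
tool_rot: [0.024, 0.924, -0.013, 0.38]
contact_force: [0.3, 0.4, -0.7]
opening: 0.0003
t 3.35 pos [0.6142 0.0863 0.2449] dp cm [-1.42 -0.49 -4.76] twist [ 0.32 -0.28  0.32] q [-0.19 -0.3  -0.16  2.2   0.47  0.56  0.85] F [ 0.3  0.4 -0.7]
t 3.35 pos [0.6142 0.0863 0.2449] dp cm [-1.71 -0.48 -5.08] twist [ 0.06 -5.27  0.34] q [-0.19 -0.3  -0.16  2.2   0.47  0.56  0.85] F [ 0.3  0.4 -0.7]
[-0.193 -0.301 -0.156  2.197  0.472  0.562  0.846]
```

```bash
python3 -m pendant '[{"dp":[-0.4,-0.2,-1.2],"twist":[0.1,-0.1,0.1],"jaw":0},{"dp":[-0.4,-0.1,-1.2],"twist":[0.1,-0.1,0.1],"jaw":0},{"dp":[-0.3,-0.1,-1.2],"twist":[0.1,-0.1,0.1],"jaw":0},{"dp":[-0.3,-0.1,-1.2],"twist":[0,0,0],"jaw":0},{"dp":[0,0,0],"twist":[0,0,0],"jaw":0},{"dp":[0,0,0],"twist":[0,0,0],"jaw":0}]' 
python3 - <<'E'
from h import *
for th in(40,45): go(*target(th,-.05))
print(bot.sense()["qpos"].round(3))
E
```

```text
t: 3.85
tool_pos: [0.6, 0.082, 0.1952]
tool_rot: [0.021, 0.924, -0.01, 0.382]
contact_force: [0.8, -0.2, 1.2]
opening: 0.0006
t 3.85 pos [0.6    0.082  0.1952] dp cm [ 0.33 -0.08  0.51] twist [ 0.36  4.88 -0.1 ] q [-0.16 -0.29 -0.18  2.3   0.55  0.46  0.76] F [ 0.8 -0.2  1.2]
t 3.85 pos [0.6    0.082  0.1952] dp cm [ 0.01 -0.06  0.22] twist [ 0.12 -0.11 -0.1 ] q [-0.16 -0.29 -0.18  2.3   0.55  0.46  0.76] F [ 0.8 -0.2  1.2]
[-0.161 -0.292 -0.185  2.296  0.546  0.456  0.756]
```

The θ=45° pose is reached. Before entering I'll check alignment with the wrist camera.

```bash
python3 - <<'E'
from h import *
s=bot.sense();T=np.eye(4);T[:3,:3]=R.from_quat(s["tool_rot"]).as_matrix();T[:3,3]=s["tool_pos"]
im=bot.snapshot("wrist");m=bot.camera_model("wrist");E=T@m["hand_eye"]
P,M=target(45,0);
ph=np.linspace(0,2*np.pi,13);u=np.array([.9988,-.0488,0]);v=np.array([.0488,.9988,0]);sl=.766*u+[0,0,.643]
pts=[P+.028*(np.cos(a)*sl+np.sin(a)*v) for a in ph]
q=proj(m,pts,E);print(q[0],q[6],q[3],q[9])
big=cv2.resize(im,None,fx=1.5,fy=1.5)
for a in q: cv2.circle(big,tuple(int(x) for x in a*1.5),2,(0,0,255),-1)
a=proj(m,[T[:3,3]],E)[0];cv2.circle(big,tuple(int(x) for x in a*1.5),3,(0,255,0),-1)
cv2.imwrite("pics/w1.png",big);cv2.imwrite("pics/w1raw.png",im)
E
```

```text
[252.70302764 226.65935185] [252.83125972 172.21432104] [282.53301829 200.67481732] [222.99151464 200.46732769]
```

View pics/w1.png

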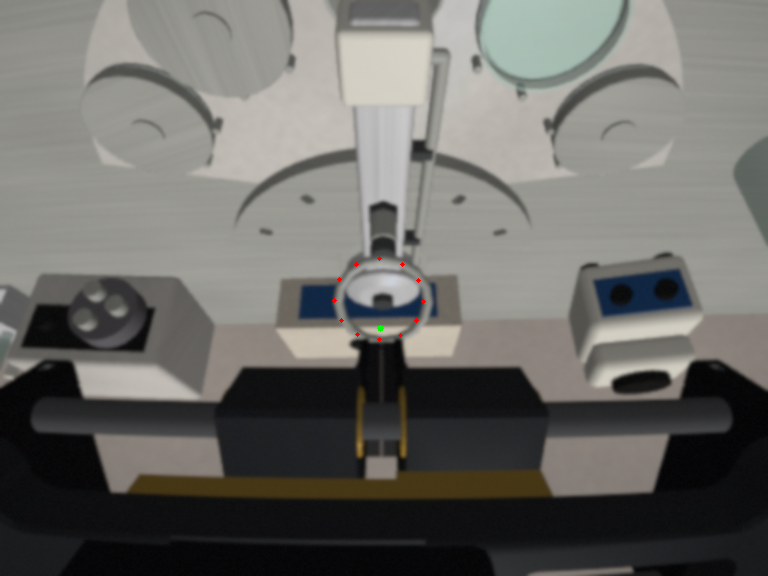

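The ring shows at (383,299) and my overlay at (379,299), an offset of about 2 mm against 10 mm of clearance. The fingertips are centred on it. Entering the ring now.

```bash
python3 -m pendant '[{"dp":[0.5,-0.01,-0.47],"twist":[0,0,0],"jaw":0},{"dp":[0.5,-0.01,-0.47],"twist":[0,0,0],"jaw":0},{"dp":[0.5,-0.01,-0.47],"twist":[0,0,0],"jaw":0},{"dp":[0.5,-0.01,-0.47],"twist":[0,0,0],"jaw":0},{"dp":[0.5,-0.01,-0.47],"twist":[0,0,0],"jaw":0},{"dp":[0.5,-0.01,-0.47],"twist":[0,0,0],"jaw":0},{"dp":[0,0,0],"twist":[0,0,0],"jaw":0},{"dp":[0,0,0],"twist":[0,0,0],"jaw":0}]' 
python3 -m pendant '[{"dp":[0.5,-0.01,-0.47],"twist":[0,0,0],"jaw":0},{"dp":[0.5,-0.01,-0.47],"twist":[0,0,0],"jaw":0},{"dp":[0.5,-0.01,-0.47],"twist":[0,0,0],"jaw":0},{"dp":[0.5,-0.01,-0.47],"twist":[0,0,0],"jaw":0},{"dp":[0,0,0],"twist":[0,0,0],"jaw":0},{"dp":[0,0,0],"twist":[0,0,0],"jaw":0}]' 
python3 - <<'E'
from h import *
go(*target(45,.02));go(*target(55,.02))
E
```

```text
t: 4.57
tool_pos: [0.631, 0.0804, 0.1676]
tool_rot: [0.023, 0.924, -0.01, 0.382]
contact_force: [0.1, -0.0, 0.1]
opening: 0.0007
t: 5.07
tool_pos: [0.651, 0.0803, 0.1494]
tool_rot: [0.022, 0.924, -0.01, 0.383]
contact_force: [-0.9, 0.8, 1.0]
opening: 0.0002
t 5.07 pos [0.651  0.0803 0.1494] dp cm [-0.15 -0.14 -0.15] twist [ 0.06 -0.   -0.01] q [-0.06 -0.11 -0.25  2.25  0.77  0.33  0.55] F [-0.9  0.8  1. ]
t 5.07 pos [0.651  0.0803 0.1494] dp cm [ 0.07 -0.15  0.11] twist [-0.43 -9.99 -0.  ] q [-0.06 -0.11 -0.25  2.25  0.77  0.33  0.55] F [-0.9  0.8  1. ]
```

```bash
python3 -m pendant '[{"dp":[0.2,-0.01,0.2],"twist":[0,0,0],"jaw":0},{"dp":[0.2,-0.01,0.2],"twist":[0,0,0],"jaw":0},{"dp":[0.2,-0.01,0.2],"twist":[0,0,0],"jaw":0},{"dp":[0,0,0],"twist":[0,0,0],"jaw":0},{"dp":[0,0,0],"twist":[0,0,0],"jaw":0}]' ; for i in 1 2 ; do :; done
python3 -m pendant '[{"dp":[0,0,0.2],"twist":[0,0,0],"jaw":0},{"dp":[0,0,0],"twist":[0,0,0],"jaw":0},{"dp":[0,0,0],"twist":[0,0,0],"jaw":0}]'
python3 -m pendant '[{"dp":[0,0,0.2],"twist":[0,0,0],"jaw":0},{"dp":[0,0,0],"twist":[0,0,0],"jaw":0},{"dp":[0,0,0],"twist":[0,0,0],"jaw":0}]'
python3 -m pendant '[{"dp":[0,0,0.2],"twist":[0,0,0],"jaw":0},{"dp":[0,0,0],"twist":[0,0,0],"jaw":0},{"dp":[0,0,0],"twist":[0,0,0],"jaw":0}]'
```

```text
t: 5.48
tool_pos: [0.6574, 0.0802, 0.1564]
tool_rot: [0.022, 0.923, -0.01, 0.383]
contact_force: [0.1, -0.1, -0.1]
opening: 0.0008
t: 5.73
tool_pos: [0.6571, 0.0801, 0.1579]
tool_rot: [0.022, 0.923, -0.01, 0.383]
contact_force: [-0.1, -0.0, 0.4]
opening: 0.0004
t: 5.98
tool_pos: [0.6571, 0.0801, 0.1599]
tool_rot: [0.022, 0.923, -0.01, 0.383]
contact_force: [0.1, -0.4, 1.1]
opening: 0.0007
t: 6.23
tool_pos: [0.6572, 0.0801, 0.1619]
tool_rot: [0.022, 0.923, -0.01, 0.383]
contact_force: [0.1, -0.0, -0.6]
opening: 0.0006
```

```bash
for i in 1; do python3 -m pendant '[{"dp":[0.15,-0.01,0.15],"twist":[0,0,0],"jaw":0},{"dp":[0,0,0],"twist":[0,0,0],"jaw":0},{"dp":[0,0,0],"twist":[0,0,0],"jaw":0}]'; done
python3 -m pendant '[{"dp":[0,0,0.2],"twist":[0,0,0],"jaw":0},{"dp":[0,0,0],"twist":[0,0,0],"jaw":0},{"dp":[0,0,0],"twist":[0,0,0],"jaw":0}]'
python3 -m pendant '[{"dp":[0,0,0.2],"twist":[0,0,0],"jaw":0},{"dp":[0,0,0],"twist":[0,0,0],"jaw":0},{"dp":[0,0,0],"twist":[0,0,0],"jaw":0}]'
python3 - <<'E'
from h import *
P,M=target(45,0);p=bot.sense()["tool_pos"]-P;print("depth",p@M[:,2],"perp",-p@M[:,0],"lat",p@M[:,1])
s=bot.sense();T=np.eye(4);T[:3,:3]=R.from_quat(s["tool_rot"]).as_matrix();T[:3,3]=s["tool_pos"]
im=bot.snapshot("wrist");cv2.imwrite("pics/w2.png",cv2.resize(im[110:330,150:360],None,fx=3,fy=2.7))
E
```

```text
t: 6.48
tool_pos: [0.6587, 0.08, 0.1633]
tool_rot: [0.022, 0.923, -0.01, 0.383]
contact_force: [0.6, 1.1, 0.1]
opening: 0.0005
t: 6.73
tool_pos: [0.6587, 0.08, 0.1655]
tool_rot: [0.022, 0.923, -0.01, 0.383]
contact_force: [-1.2, -0.4, 0.3]
opening: 0.0005
t: 6.98
tool_pos: [0.6587, 0.08, 0.1675]
tool_rot: [0.022, 0.923, -0.01, 0.383]
contact_force: [-0.1, -0.6, -0.9]
opening: 0.0008
depth 0.012545783277303428 perp 0.02030010401980042 lat 0.0015597153792740158
```

View pics/w2.png

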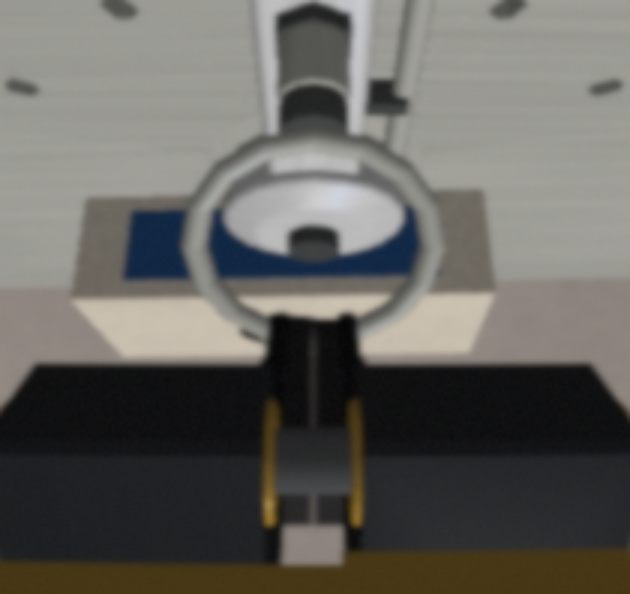

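The tip shows inside the ring at crop (310,320), but there is still no contact force. I'll check from the side.

```bash
python3 - <<'E'
from h import *
im=bot.snapshot("scene");cv2.imwrite("pics/s2raw.png",im);a=cv2.resize(im[180:250,210:310],None,fx=6,fy=6,interpolation=2)
im=bot.snapshot("top");b=cv2.resize(im[130:180,200:260],None,fx=3,fy=3,interpolation=2)
c=np.zeros((600,600,3),np.uint8);c[:420]=a;c[430:580,:180]=b
cv2.imwrite("pics/s2.png",c)
P=bot.sense();print(proj(bot.camera_model("scene"),[P["tool_pos"]]))
E
```

```text
[[236.77275123 210.47049296]]
```

View pics/s2.png

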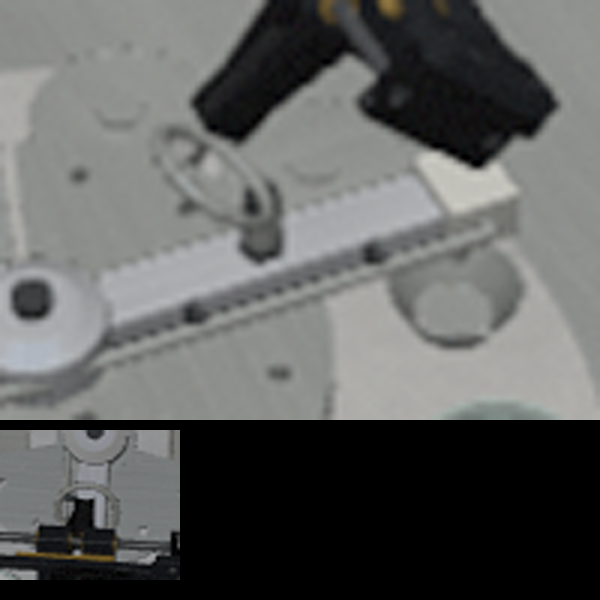

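The side view shows the finger ending at about scene pixel (246,199), short of the ring. The reported TCP projects to (237,210). I'll measure where the tip really is relative to the TCP.

```bash
python3 - <<'E'
from h import *
s=bot.sense();M=R.from_quat(s["tool_rot"]).as_matrix();p=s["tool_pos"];d=M[:,2]
T=np.eye(4);T[:3,:3]=M;T[:3,3]=p
mt,ms,mw=[bot.camera_model(n) for n in("top","scene","wrist")];E=T@mw["hand_eye"]
for k in(0,.01,.02,.03,.04):
    print(k,proj(ms,[p-k*d])[0].round(1),proj(mt,[p-k*d])[0].round(1),proj(mw,[p-k*d],E)[0].round(1))
tip,e=tri([ray(ms,(246,199.5)),ray(mw,(150+311/3,110+318/2.7),E)]);q=tip-p;print(tip,e,(M.T@q).round(4))
P,_=target(45,0);print("tip wrt ringC (x,y,z tool)",(M.T@(tip-P)).round(4))
E
```

```text
0 [236.8 210.5] [228.5 148.1] [253.4 219.2]
0.01 [239.3 207.7] [228.2 150.2] [253.3 224.6]
0.02 [241.9 204.9] [227.9 152.4] [253.3 230.4]
0.03 [244.5 202. ] [227.6 154.7] [253.3 236.9]
0.04 [247.2 199.2] [227.3 156.9] [253.3 244. ]
[0.63008394 0.07869093 0.1872027 ] [np.float64(0.003862714444725134), np.float64(0.0038627144447251293)] [ 0.0058 -0.0027 -0.0342]
tip wrt ringC (x,y,z tool) [-0.0141 -0.0012 -0.0215]
```

Both views put the real tip about 35 mm behind the nominal TCP, so the finger never entered the ring. I'll go back to the ring axis and insert about 40 mm deeper.

```bash
python3 -m pendant '[{"dp":[-0.7,0.03,-0.7],"twist":[0,0,0],"jaw":0},{"dp":[-0.7,0.03,-0.7],"twist":[0,0,0],"jaw":0},{"dp":[0.4,-0.02,-0.4],"twist":[0,0,0],"jaw":0},{"dp":[0.4,-0.02,-0.4],"twist":[0,0,0],"jaw":0},{"dp":[0.4,-0.02,-0.4],"twist":[0,0,0],"jaw":0},{"dp":[0,0,0],"twist":[0,0,0],"jaw":0},{"dp":[0,0,0],"twist":[0,0,0],"jaw":0}]'
python3 -m pendant '[{"dp":[0.4,-0.02,-0.4],"twist":[0,0,0],"jaw":0},{"dp":[0.4,-0.02,-0.4],"twist":[0,0,0],"jaw":0},{"dp":[0,0,0],"twist":[0,0,0],"jaw":0},{"dp":[0,0,0],"twist":[0,0,0],"jaw":0}]'
python3 -m pendant '[{"dp":[0.4,-0.02,-0.4],"twist":[0,0,0],"jaw":0},{"dp":[0.4,-0.02,-0.4],"twist":[0,0,0],"jaw":0},{"dp":[0,0,0],"twist":[0,0,0],"jaw":0},{"dp":[0,0,0],"twist":[0,0,0],"jaw":0}]'
python3 - <<'E'
from h import *
go(*target(45,.052))
im=bot.snapshot("scene");a=cv2.resize(im[180:250,210:310],None,fx=6,fy=6,interpolation=2)
cv2.imwrite("pics/s3.png",a)
E
```

```text
t: 7.72
tool_pos: [0.6564, 0.0798, 0.1408]
tool_rot: [0.022, 0.924, -0.01, 0.382]
contact_force: [0.1, 0.4, 0.1]
opening: 0.0005
t: 8.05
tool_pos: [0.6644, 0.0795, 0.1332]
tool_rot: [0.022, 0.924, -0.01, 0.383]
contact_force: [-0.2, -0.2, 0.2]
opening: 0.0005
t: 8.38
tool_pos: [0.6724, 0.0792, 0.1253]
tool_rot: [0.022, 0.924, -0.01, 0.383]
contact_force: [-0.3, 1.3, -0.2]
opening: 0.0005
t 8.38 pos [0.6724 0.0792 0.1253] dp cm [-0.02 -0.13 -0.01] twist [ 0.06  0.02 -0.01] q [-0.03 -0.02 -0.27  2.23  0.95  0.3   0.39] F [-0.3  1.3 -0.2]
```

View pics/s3.png

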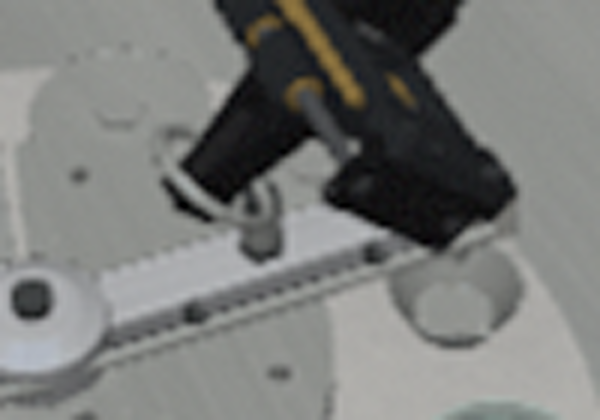

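The finger is now through the opening, with its tip about 10 mm past the rod at crop (190,205). I'll go a little deeper, then lift until it makes contact.

```bash
python3 -m pendant '[{"dp":[0.3,-0.02,-0.3],"twist":[0,0,0],"jaw":0},{"dp":[0.2,-0.01,0.2],"twist":[0,0,0],"jaw":0},{"dp":[0.2,-0.01,0.2],"twist":[0,0,0],"jaw":0},{"dp":[0,0,0],"twist":[0,0,0],"jaw":0},{"dp":[0,0,0],"twist":[0,0,0],"jaw":0}]'
for i in 1; do python3 -m pendant '[{"dp":[0.1,0,0.1],"twist":[0,0,0],"jaw":0},{"dp":[0,0,0],"twist":[0,0,0],"jaw":0},{"dp":[0,0,0],"twist":[0,0,0],"jaw":0}]'; done
python3 -m pendant '[{"dp":[0,0,0.2],"twist":[0,0,0],"jaw":0},{"dp":[0,0,0],"twist":[0,0,0],"jaw":0},{"dp":[0,0,0],"twist":[0,0,0],"jaw":0}]'
python3 -m pendant '[{"dp":[0,0,0.2],"twist":[0,0,0],"jaw":0},{"dp":[0,0,0],"twist":[0,0,0],"jaw":0},{"dp":[0,0,0],"twist":[0,0,0],"jaw":0}]'
python3 -m pendant '[{"dp":[0,0,0.2],"twist":[0,0,0],"jaw":0},{"dp":[0,0,0],"twist":[0,0,0],"jaw":0},{"dp":[0,0,0],"twist":[0,0,0],"jaw":0}]'
```

```text
t: 8.85
tool_pos: [0.6799, 0.0788, 0.1267]
tool_rot: [0.022, 0.923, -0.01, 0.383]
contact_force: [-0.6, 0.9, -0.4]
opening: 0.0009
t: 9.1
tool_pos: [0.6806, 0.0788, 0.1273]
tool_rot: [0.022, 0.923, -0.01, 0.383]
contact_force: [-0.3, 0.4, 0.5]
opening: 0.0004
t: 9.35
tool_pos: [0.6806, 0.0788, 0.1294]
tool_rot: [0.022, 0.923, -0.01, 0.383]
contact_force: [-0.7, -0.7, -0.9]
opening: 0.0005
t: 9.6
tool_pos: [0.6807, 0.0788, 0.1314]
tool_rot: [0.022, 0.923, -0.01, 0.383]
contact_force: [0.3, 0.2, -0.3]
opening: 0.0003
t: 9.85
tool_pos: [0.6806, 0.0787, 0.1333]
tool_rot: [0.022, 0.923, -0.01, 0.383]
contact_force: [-0.8, -0.1, -0.8]
opening: 0.0004
```

```bash

python3 -m pendant '[{"dp":[0,0,0.2],"twist":[0,0,0],"jaw":0},{"dp":[0,0,0],"twist":[0,0,0],"jaw":0},{"dp":[0,0,0],"twist":[0,0,0],"jaw":0}]'
python3 -m pendant '[{"dp":[0,0,0.2],"twist":[0,0,0],"jaw":0},{"dp":[0,0,0],"twist":[0,0,0],"jaw":0},{"dp":[0,0,0],"twist":[0,0,0],"jaw":0}]'
python3 -m pendant '[{"dp":[0,0,0.2],"twist":[0,0,0],"jaw":0},{"dp":[0,0,0],"twist":[0,0,0],"jaw":0},{"dp":[0,0,0],"twist":[0,0,0],"jaw":0}]'
python3 - <<'E'
from h import *
s=bot.sense();P,M=target(45,0);p=s["tool_pos"]-P;print("depth",p@M[:,2],"perp",-p@M[:,0],"F",s["contact_force"])
E
```

```text
t: 10.1
tool_pos: [0.68, 0.0786, 0.1344]
tool_rot: [0.022, 0.924, -0.01, 0.382]
contact_force: [-0.7, -0.1, -3.2]
opening: 0.0004
t: 10.35
tool_pos: [0.6796, 0.0786, 0.1358]
tool_rot: [0.022, 0.924, -0.01, 0.382]
contact_force: [-1.1, 0.4, -5.2]
opening: 0.0005
t: 10.6
tool_pos: [0.6797, 0.0786, 0.1381]
tool_rot: [0.022, 0.924, -0.01, 0.382]
contact_force: [-3.7, 0.5, -6.1]
opening: 0.0006
depth 0.048200986578533736 perp 0.014446319373690411 F [-3.69793529  0.54563008 -6.14037253]
```

Contact started at TCP z ≈ 0.135, with Fz about -5 N as the spring predicts. Lifting about 12.5 mm from there.

```bash

python3 -m pendant '[{"dp":[0,0,0.25],"twist":[0,0,0],"jaw":0},{"dp":[0,0,0.25],"twist":[0,0,0],"jaw":0},{"dp":[0,0,0],"twist":[0,0,0],"jaw":0},{"dp":[0,0,0],"twist":[0,0,0],"jaw":0}]'
python3 -m pendant '[{"dp":[0,0,0.25],"twist":[0,0,0],"jaw":0},{"dp":[0,0,0.2],"twist":[0,0,0],"jaw":0},{"dp":[0,0,0],"twist":[0,0,0],"jaw":0},{"dp":[0,0,0],"twist":[0,0,0],"jaw":0}]'
python3 - <<'E'
from h import *
go(*target(45,.048))
s=bot.sense();E=np.eye(4)
im=bot.snapshot("scene");a=cv2.resize(im[180:250,210:310],None,fx=6,fy=6,interpolation=2)
cv2.imwrite("pics/s4.png",a)
# swing plan: rigid rotation about pivot
p=s["tool_pos"]
prev=p[:2]
for k in range(1,13):
    a=np.radians(-2.5*k);c,si=np.cos(a),np.sin(a);q=PIV+np.array([[c,-si],[si,c]])@(p[:2]-PIV)
    print(k,((q-prev)*100).round(2),end=" ");prev=q
E
```

```text
t: 10.93
tool_pos: [0.6798, 0.0785, 0.1434]
tool_rot: [0.023, 0.924, -0.01, 0.382]
contact_force: [-4.5, 1.4, -7.4]
opening: 0.0005
t: 11.27
tool_pos: [0.6798, 0.0785, 0.1481]
tool_rot: [0.022, 0.924, -0.01, 0.382]
contact_force: [-5.9, 0.5, -8.1]
opening: 0.0006
t 11.27 pos [0.6798 0.0785 0.1481] dp cm [-1.05 -0.06 -2.  ] twist [ 0.08 -0.06  0.02] q [-0.03 -0.04 -0.26  2.2   0.8   0.33  0.55] F [-5.9  0.5 -8.1]
1 [0.02 0.17] 2 [0.02 0.17] 3 [0.03 0.17] 4 [0.04 0.17] 5 [0.05 0.17] 6 [0.05 0.16] 7 [0.06 0.16] 8 [0.07 0.16] 9 [0.07 0.16] 10 [0.08 0.15] 11 [0.09 0.15] 12 [0.09 0.14]
```

View pics/s4.png

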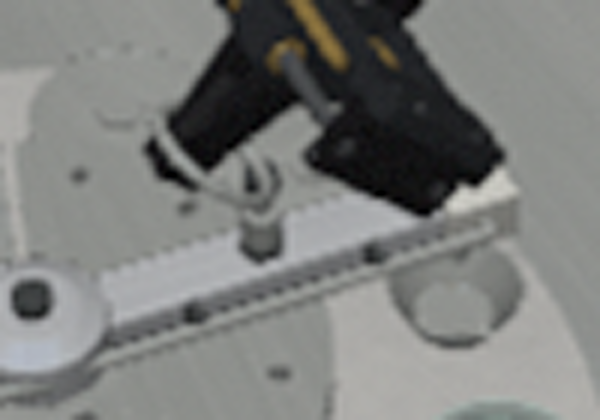

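The pin is up about 13 mm and the ring rides on the fingertip at crop (185,160). Swinging clockwise about the pivot.

```bash

python3 -m pendant '[{"dp":[0.01,0.14,0],"twist":[0,0,-2],"jaw":0},{"dp":[0.02,0.14,0],"twist":[0,0,-2],"jaw":0},{"dp":[0.02,0.14,0],"twist":[0,0,-2],"jaw":0},{"dp":[0.03,0.14,0],"twist":[0,0,-2],"jaw":0},{"dp":[0.03,0.13,0],"twist":[0,0,-2],"jaw":0},{"dp":[0.04,0.13,0],"twist":[0,0,-2],"jaw":0},{"dp":[0,0,0],"twist":[0,0,0],"jaw":0},{"dp":[0,0,0],"twist":[0,0,0],"jaw":0}]'
cat > ang.py <<'E'
from h import *
def ang(im):
    m=bot.camera_model("top");hsv=cv2.cvtColor(im,cv2.COLOR_BGR2HSV);b=im.astype(int)
    out=[]
    # block top: warm off-white (r>b) blob near radius 205
    mk=((b[...,2]-b[...,0]>8)&(b[...,2]>150)).astype(np.uint8)
    n,l,st,c=cv2.connectedComponentsWithStats(mk)
    for i in range(1,n):
        if st[i,4]<12: continue
        v=onz(m,c[i],.113)[:2]-PIV;r=np.linalg.norm(v)
        if .17<r<.24: out.append((round(r,4),round(np.degrees(np.arctan2(v[1],v[0]))%360-AZ,2),st[i,4]))
    return out
E
python3 - <<'E'
from ang import *
print("ref",ang(cv2.imread("pics/top0.png")),"patch",cv2.imread("pics/top0.png")[198:203:2,225:230:2].tolist())
im=bot.snapshot("top");cv2.imwrite("pics/t5.png",im);print(ang(im))
go(*target(45,.048,-12,.02))
E
```

```text
t: 11.98
tool_pos: [0.6815, 0.0889, 0.1478]
tool_rot: [0.119, 0.917, -0.048, 0.379]
contact_force: [-5.6, 1.7, -8.4]
opening: 0.0005
ref [] patch [[[150, 152, 151], [149, 153, 151], [148, 152, 150]], [[150, 153, 152], [149, 152, 151], [148, 152, 150]], [[150, 153, 152], [148, 151, 151], [148, 152, 151]]]
[]
t 12.03 pos [0.6815 0.0889 0.1478] dp cm [-1.06 -0.06  0.03] twist [-0.11 -0.08 -0.1 ] q [-0.09  0.03 -0.35  2.13  1.01  0.57  0.11] F [-6.5  2.4 -8.2]
```

```bash
cat > ang.py <<'E'
from h import *
def ang(im,name,s):
    m=bot.camera_model(name);T=None
    if name=="wrist":
        T=np.eye(4);T[:3,:3]=R.from_quat(s["tool_rot"]).as_matrix();T[:3,3]=s["tool_pos"];T=T@m["hand_eye"]
    b=cv2.GaussianBlur(im,(3,3),0).astype(int);out=[]
    mk=((b[...,2]-b[...,0]>RB[name])&(b.min(2)>MN[name])).astype(np.uint8)
    n,l,st,c=cv2.connectedComponentsWithStats(mk)
    for i in range(1,n):
        if st[i,4]<20: continue
        v=onz(m,c[i],.113,T)[:2]-PIV;r=np.linalg.norm(v)
        if .15<r<.26: out.append((round(r,4),round(np.degrees(np.arctan2(v[1],v[0]))%360-AZ,2),int(st[i,4]),c[i].round(1).tolist()))
    return out
RB=dict(wrist=12,scene=3,top=0);MN=dict(wrist=150,scene=150,top=140)
E
python3 - <<'E'
from ang import *
w=cv2.imread("pics/w1raw.png");s0=cv2.imread("pics/scene0.png")
print("wblock",w[45,255],w[60,250],"arm",w[100,255],"deck",w[50,210]);print("sblock",s0[208,287],s0[211,291],"arm",s0[218,270],"deck",s0[243,305])
s=dict(bot.sense());im=bot.snapshot("wrist");cv2.imwrite("pics/w6raw.png",im);print("wrist",ang(im,"wrist",s))
sc=bot.snapshot("scene");cv2.imwrite("pics/s6.png",sc)
print("scene ref",ang(s0,"scene",None),"now",ang(sc,"scene",None))
E
```

```text
wblock [195 206 211] [196 207 210] arm [192 191 193] deck [177 183 187]
sblock [172 178 178] [174 180 180] arm [165 162 161] deck [157 160 161]
wrist []
scene ref [(np.float64(0.2047), np.float64(-0.34), 126, [287.1, 208.7]), (np.float64(0.2317), np.float64(-172.88), 2638, [126.2, 270.0]), (np.float64(0.1726), np.float64(-39.05), 549, [281.3, 246.2]), (np.float64(0.2587), np.float64(-59.34), 101, [302.7, 283.0]), (np.float64(0.1702), np.float64(-86.07), 27, [244.6, 283.0]), (np.float64(0.2416), np.float64(-82.2), 379, [266.0, 305.0])] now [(np.float64(0.2077), np.float64(-15.18), 120, [295.0, 222.8]), (np.float64(0.2315), np.float64(-173.25), 3484, [126.1, 269.5]), (np.float64(0.1843), np.float64(-66.79), 1651, [269.1, 273.8]), (np.float64(0.2584), np.float64(-59.39), 187, [302.5, 283.0])]
```

```bash

python3 -m pendant '[{"dp":[0.04,0.13,0],"twist":[0,0,-2],"jaw":0},{"dp":[0.04,0.13,0],"twist":[0,0,-2],"jaw":0},{"dp":[0.04,0.13,0],"twist":[0,0,-2],"jaw":0},{"dp":[0.05,0.13,0],"twist":[0,0,-2],"jaw":0},{"dp":[0,0,0],"twist":[0,0,0],"jaw":0},{"dp":[0,0,0],"twist":[0,0,0],"jaw":0}]'
python3 - <<'E'
from ang import *
sc=bot.snapshot("scene");cv2.imwrite("pics/s7.png",sc);cv2.imwrite("pics/s7c.png",cv2.resize(sc[180:280,200:330],None,fx=6,fy=6,interpolation=2))
print("now",ang(sc,"scene",None)[:1]);go(*target(45,.048,-20,.02))
E
```

```text
t: 12.63
tool_pos: [0.6838, 0.095, 0.1481]
tool_rot: [0.181, 0.906, -0.074, 0.375]
contact_force: [-3.6, 3.5, -7.2]
opening: 0.0
now [(np.float64(0.2314), np.float64(-173.26), 3492, [126.2, 269.4])]
t 12.68 pos [0.6837 0.0949 0.1482] dp cm [-1.06  0.   -0.02] twist [-0.16 -0.03 -0.22] q [-0.15  0.1  -0.37  2.06  1.04  0.74 -0.05] F [-4.8  3.7 -7.2]
```

View pics/s7c.png

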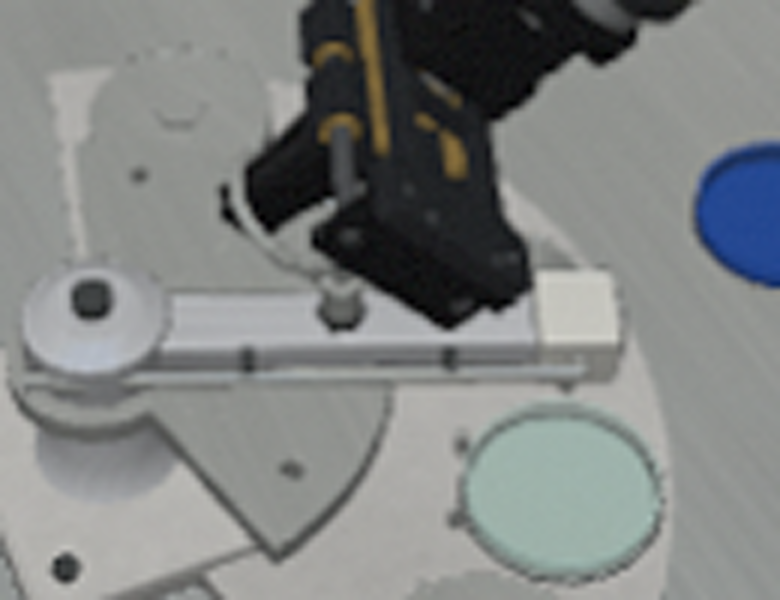

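```bash
python3 - <<'E'
from ang import *
m=bot.camera_model("scene")
for p in((295.75,230.8),(295.0,222.8)):
    v=onz(m,p,.113)[:2]-PIV;print(np.linalg.norm(v),np.degrees(np.arctan2(v[1],v[0]))-AZ)
for a in(0,-28,-29,-30,-31):
    t=np.radians(AZ-.3+a);print(a,proj(m,[np.r_[PIV+.205*np.array([np.cos(t),np.sin(t)]),.113]]))
E
```

```text
0.20556985071548264 -22.702187230640334
0.2078334480164655 -15.199475087851624
0 [[287.21248932 208.65043603]]
-28 [[295.84779757 236.90677788]]
-29 [[295.82365021 238.0127666 ]]
-30 [[295.77432052 239.12268782]]
-31 [[295.69962163 240.236217  ]]
```

The arm is at about -22.4° by the block's position, while the tool has turned 20°. I'll go on slowly to about -29°.

```bash

python3 -m pendant '[{"dp":[0.04,0.1,0],"twist":[0,0,-1.5],"jaw":0},{"dp":[0.04,0.1,0],"twist":[0,0,-1.5],"jaw":0},{"dp":[0.04,0.09,0],"twist":[0,0,-1.5],"jaw":0},{"dp":[0.03,0.06,0],"twist":[0,0,-1],"jaw":0},{"dp":[0.03,0.06,0],"twist":[0,0,-1],"jaw":0},{"dp":[0,0,0],"twist":[0,0,0],"jaw":0},{"dp":[0,0,0],"twist":[0,0,0],"jaw":0}]'
cat > blk.py <<'E'
from h import *
def blk(im):  # angle of block: cream top vs bluish arm; template patch from s7 matched (subpixel), shift only
    ref=cv2.imread("pics/s7.png")
    k=6;up=lambda a:cv2.resize(a,None,fx=k,fy=k,interpolation=2)
    t=up(ref[224:246,287:306]);S=up(im[215:260,275:320]);r=cv2.matchTemplate(S,t,cv2.TM_CCOEFF_NORMED)
    _,v,_,(x,y)=cv2.minMaxLoc(r);c=(295.75+275-287+x/k,230.8+215-224+y/k)
    w=onz(bot.camera_model("scene"),c,.113)[:2]-PIV
    return np.round(c,1),round(v,3),"r",round(np.linalg.norm(w),4),"ang",round(np.degrees(np.arctan2(w[1],w[0]))-AZ+.34,2)
E
python3 - <<'E'
from blk import *
sc=bot.snapshot("scene");cv2.imwrite("pics/s8.png",sc);print(blk(cv2.imread("pics/s7.png")),blk(cv2.imread("pics/s6.png")),blk(sc));go(*target(45,.048,-26.5,.02))
E
```

```text
t: 13.27
tool_pos: [0.6856, 0.0981, 0.1483]
tool_rot: [0.233, 0.894, -0.095, 0.37]
contact_force: [-5.1, 2.7, -7.7]
opening: 0.0008
(array([295.8, 230.8]), 1.0, 'r', np.float64(0.2056), 'ang', np.float64(-22.36)) (array([298.4, 221.8]), 0.657, 'r', np.float64(0.2174), 'ang', np.float64(-14.31)) (array([295.9, 237. ]), 0.815, 'r', np.float64(0.2052), 'ang', np.float64(-28.01))
t 13.32 pos [0.6855 0.098  0.1483] dp cm [-0.99  0.2  -0.03] twist [-0.13 -0.04 -0.16] q [-0.19  0.16 -0.39  1.99  1.05  0.87 -0.16] F [-5.1  2.7 -7.8]
```

The arm is at -28.0°. I'll creep about 1.6° more, then measure.

```bash

python3 -m pendant '[{"dp":[0.03,0.06,0],"twist":[0,0,-0.8],"jaw":0},{"dp":[0.03,0.06,0],"twist":[0,0,-0.8],"jaw":0},{"dp":[0,0,0],"twist":[0,0,0],"jaw":0},{"dp":[0,0,0],"twist":[0,0,0],"jaw":0}]'
python3 - <<'E'
from blk import *
sc=bot.snapshot("scene");cv2.imwrite("pics/s9.png",sc);print(blk(sc));go(*target(45,.048,-28.1,.02))
E
```

```text
t: 13.65
tool_pos: [0.686, 0.0988, 0.1482]
tool_rot: [0.246, 0.891, -0.101, 0.368]
contact_force: [-5.2, 2.0, -8.4]
opening: 0.0004
(array([295.8, 238.5]), 0.803, 'r', np.float64(0.2049), 'ang', np.float64(-29.37))
t 13.7 pos [0.686  0.0988 0.1483] dp cm [-0.97  0.24 -0.02] twist [-0.12 -0.05 -0.13] q [-0.2   0.18 -0.39  1.98  1.05  0.9  -0.18] F [-4.5  2.3 -7.5]
```

```bash

python3 -m pendant '[{"dp":[0.02,0.04,0],"twist":[0,0,-0.5],"jaw":0},{"dp":[0,0,-0.2],"twist":[0,0,0],"jaw":0},{"dp":[0,0,-0.2],"twist":[0,0,0],"jaw":0},{"dp":[0,0,-0.1],"twist":[0,0,0],"jaw":0},{"dp":[0,0,0],"twist":[0,0,0],"jaw":0},{"dp":[0,0,0],"twist":[0,0,0],"jaw":0}]'
python3 -m pendant '[{"dp":[0,0,-0.2],"twist":[0,0,0],"jaw":0},{"dp":[0,0,0],"twist":[0,0,0],"jaw":0},{"dp":[0,0,0],"twist":[0,0,0],"jaw":0}]'
python3 -m pendant '[{"dp":[0,0,-0.2],"twist":[0,0,0],"jaw":0},{"dp":[0,0,0],"twist":[0,0,0],"jaw":0},{"dp":[0,0,0],"twist":[0,0,0],"jaw":0}]'
python3 - <<'E'
from blk import *
sc=bot.snapshot("scene");cv2.imwrite("pics/s10.png",sc);print(blk(sc))
E
```

```text
t: 14.2
tool_pos: [0.6863, 0.0991, 0.1436]
tool_rot: [0.249, 0.89, -0.102, 0.368]
contact_force: [-5.0, 1.7, -5.6]
opening: 0.0004
t: 14.45
tool_pos: [0.6863, 0.0992, 0.1417]
tool_rot: [0.249, 0.89, -0.102, 0.368]
contact_force: [-5.3, 1.5, -7.1]
opening: 0.0006
t: 14.7
tool_pos: [0.6864, 0.0992, 0.1398]
tool_rot: [0.249, 0.89, -0.102, 0.368]
contact_force: [-5.8, 1.9, -6.6]
opening: 0.0006
(array([295.9, 239.3]), 0.785, 'r', np.float64(0.2054), 'ang', np.float64(-30.11))
```

The load still holds 8 mm below full lift, and the block reads -30.1°, so the pin is entering the hole. Lowering the rest of the way.

```bash

python3 -m pendant '[{"dp":[0,0,-0.2],"twist":[0,0,0],"jaw":0},{"dp":[0,0,-0.2],"twist":[0,0,0],"jaw":0},{"dp":[0,0,0],"twist":[0,0,0],"jaw":0},{"dp":[0,0,0],"twist":[0,0,0],"jaw":0}]'
python3 -m pendant '[{"dp":[0,0,-0.2],"twist":[0,0,0],"jaw":0},{"dp":[0,0,-0.2],"twist":[0,0,0],"jaw":0},{"dp":[0,0,0],"twist":[0,0,0],"jaw":0},{"dp":[0,0,0],"twist":[0,0,0],"jaw":0}]'
python3 -m pendant '[{"dp":[0,0,-0.2],"twist":[0,0,0],"jaw":0},{"dp":[0,0,-0.2],"twist":[0,0,0],"jaw":0},{"dp":[0,0,0],"twist":[0,0,0],"jaw":0},{"dp":[0,0,0],"twist":[0,0,0],"jaw":0}]'
python3 - <<'E'
from blk import *
sc=bot.snapshot("scene");cv2.imwrite("pics/s11.png",sc);print(blk(sc))
s=bot.sense();P,M=target(45,0,-30);p=s["tool_pos"]-P;print("depth",p@M[:,2],"perp",-p@M[:,0],"lat",p@M[:,1])
for d in(.045,-.05): go(*target(45,d,-30))
E
```

```text
t: 15.08
tool_pos: [0.6865, 0.0992, 0.136]
tool_rot: [0.249, 0.89, -0.102, 0.368]
contact_force: [-5.7, 2.2, -5.0]
opening: 0.0001
t: 15.42
tool_pos: [0.6879, 0.0991, 0.1339]
tool_rot: [0.249, 0.889, -0.102, 0.37]
contact_force: [-3.7, 3.3, -1.5]
opening: 0.0006
t: 15.75
tool_pos: [0.6872, 0.097, 0.1286]
tool_rot: [0.25, 0.889, -0.104, 0.369]
contact_force: [-0.7, -0.1, -0.7]
opening: 0.0006
(array([295.9, 239.5]), 0.793, 'r', np.float64(0.2054), 'ang', np.float64(-30.26))
depth 0.05568279921499723 perp 0.008200934376703092 lat 0.0007476349409042726
t 15.8 pos [0.6871 0.0972 0.1284] dp cm [-1.16  0.66  0.18] twist [ 0.08  0.06 -1.36] q [-0.21  0.21 -0.38  1.99  1.09  0.9  -0.24] F [-0.   0.6  0.4]
t 15.8 pos [0.6871 0.0972 0.1284] dp cm [-6.81  4.3   6.89] twist [ 0.08  0.06 -1.36] q [-0.21  0.21 -0.38  1.99  1.09  0.9  -0.24] F [-0.   0.6  0.4]
```

The force dropped to zero at z ≈ 0.134, the same height as first contact, so the pin is home. Now I centre the finger and withdraw along its axis.

```bash

python3 -m pendant '[{"dp":[-0.18,0.12,-0.21],"twist":[0,0,0],"jaw":0},{"dp":[-0.18,0.12,-0.21],"twist":[0,0,0],"jaw":0},{"dp":[-0.5,0.32,0.59],"twist":[0,0,0],"jaw":0},{"dp":[-0.5,0.32,0.59],"twist":[0,0,0],"jaw":0},{"dp":[0,0,0],"twist":[0,0,0],"jaw":0},{"dp":[0,0,0],"twist":[0,0,0],"jaw":0}]'
python3 -m pendant '[{"dp":[-0.5,0.32,0.59],"twist":[0,0,0],"jaw":0},{"dp":[-0.5,0.32,0.59],"twist":[0,0,0],"jaw":0},{"dp":[-0.5,0.32,0.59],"twist":[0,0,0],"jaw":0},{"dp":[-0.5,0.32,0.59],"twist":[0,0,0],"jaw":0},{"dp":[-0.5,0.32,0.59],"twist":[0,0,0],"jaw":0},{"dp":[-0.5,0.32,0.59],"twist":[0,0,0],"jaw":0},{"dp":[-0.5,0.32,0.59],"twist":[0,0,0],"jaw":0},{"dp":[0,0,0],"twist":[0,0,0],"jaw":0}]'
python3 -m pendant '[{"dp":[0,0,1.5],"twist":[0,0,0],"jaw":0},{"dp":[0,0,1.5],"twist":[0,0,0],"jaw":0},{"dp":[0,0,1.5],"twist":[0,0,0],"jaw":0},{"dp":[0,0,1.5],"twist":[0,0,0],"jaw":0},{"dp":[0,0,1.5],"twist":[0,0,0],"jaw":0},{"dp":[0,0,1.5],"twist":[0,0,0],"jaw":0},{"dp":[0,0,0],"twist":[0,0,0],"jaw":0},{"dp":[0,0,0],"twist":[0,0,0],"jaw":0}]'
python3 - <<'E'
from blk import *
sc=bot.snapshot("scene");cv2.imwrite("pics/s12.png",sc);print(blk(sc))
tp=bot.snapshot("top");cv2.imwrite("pics/t12.png",tp)
c=np.zeros((600,780,3),np.uint8)
c[:,:420]=cv2.resize(sc[180:300,195:279+0],(420,600));c[:300,425:775]=cv2.resize(tp[105:225,150:290],(350,300));c[300:,425:775]=cv2.resize(sc[190:390,180:413],(350,300))
cv2.imwrite("pics/f.png",c)
E
```

```text
t: 16.3
tool_pos: [0.6729, 0.1078, 0.1365]
tool_rot: [0.249, 0.889, -0.103, 0.369]
contact_force: [0.2, 0.7, -0.7]
opening: -0.0
t: 16.97
tool_pos: [0.6376, 0.131, 0.1786]
tool_rot: [0.249, 0.889, -0.103, 0.369]
contact_force: [-0.3, 0.1, 1.1]
opening: 0.0004
t: 17.63
tool_pos: [0.638, 0.1291, 0.2671]
tool_rot: [0.25, 0.889, -0.104, 0.369]
contact_force: [-0.4, 0.1, -0.9]
opening: 0.0008
(array([295.9, 239.5]), 0.794, 'r', np.float64(0.2054), 'ang', np.float64(-30.26))
```

View pics/f.png

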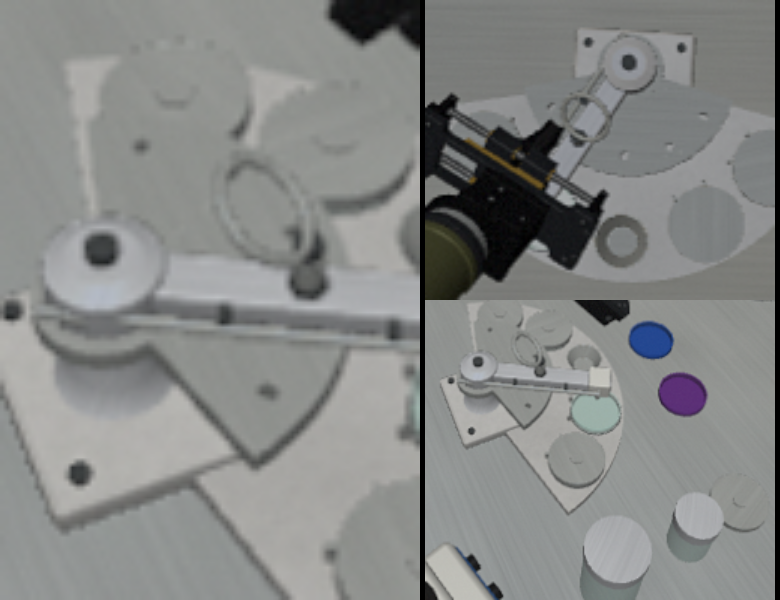

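The arm points over the open dish, the ring is free, and the dishes look unmoved. As a last check I'll triangulate the ring centre, at scene (247.3,221.2) and top (214.3,150.8), then hand in.

```bash
python3 - <<'E'
from h import *
p,e=tri([ray(bot.camera_model("scene"),(247.3,221.2)),ray(bot.camera_model("top"),(214.3,150.8))])
v=p[:2]-PIV;print(p,e,np.linalg.norm(v),np.degrees(np.arctan2(v[1],v[0]))-AZ)
a,b=[cv2.cvtColor(cv2.imread(f"pics/{n}.png"),6) for n in("scene0","s12")]
d=(cv2.absdiff(a,b)>25).astype(np.uint8);d[150:290,180:330]=0
n,l,st,c=cv2.connectedComponentsWithStats(cv2.morphologyEx(d,2,np.ones((3,3))));print([s.tolist() for s in st[1:] if s[4]>15])
if abs(p[2]-.162)<.005: print(bot.close_job())
E
```

```text
[0.6498891  0.12014253 0.16356099] [np.float64(0.0010266662866234488), np.float64(0.0010266662866233616)] 0.08252774836424288 -29.947628876622076
[[411, 0, 14, 33, 142], [418, 0, 94, 106, 3515], [278, 46, 146, 114, 5068], [408, 89, 11, 19, 115], [433, 106, 15, 33, 131], [397, 119, 16, 11, 100], [417, 126, 6, 4, 21], [426, 126, 4, 5, 20]]
the job is handed in; nothing more can be done
None
```

The filling arm now stands over the open dish, one hole to the robot's left (-0.524 rad), with the pin down and the ring free. I hooked the shut fingertips under the ring's upper rod from the robot's side and lifted the pin about 13 mm. Then I swung the arm in small steps, lowered the pin into the hole and withdrew along the finger axis. The job was handed in at about 18 s.

**Pin home:** The ring's load lasted past the height where the pin would ride on the plate. It fell to zero at the same tool height as the first contact, about 0.134–0.135 m. The ring centre then triangulated at 163.6 mm, against 162 mm expected.

**Arm angle:** I read -30.3° from the nozzle block and -29.9° from the ring, against a target of -30°.

**Other things on the bench:** A before/after comparison of the scene picture, leaving out the stand area, showed changes only where the robot itself moved. I checked the dishes on the stand by eye only, and in the last views they look unmoved; the gripper hid part of the stand in the top view.

**What disagreed:**
- The real tip of the shut fingers lay about 35 mm behind the nominal TCP. My first hook attempt stopped short of the ring and touched nothing; I saw this from the side view and corrected it.
- The planned 60° tilt ran into joint 2's limit, so I used 45°.
- During the swing the arm led the turned tool by about 2°, so I steered by the block's position in the picture.

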